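# Clear the cup off the scanner and hold its lid open

### The job

Someone left a thin blue porcelain cup on the lid of the desk scanner: take it off with a light grip (30 N a finger at most, it cracks easily), set it down gently, upright and wholly on the round green coaster, and let it go. Then raise the scanner lid (it has a black handle) and hold it open at 40 degrees, give or take 5, so that a colleague can change the page; the lid falls shut if it is let go, so do not drop it and finish while still holding it there. Leave the yellow note block, the stapler and the pen pot where they are.

Things in the scene. Friction and masses are not known exactly. Their poses are not given: they have to be found in the camera images.
- scanner: Compact flatbed scanner fixed to the desk: grey case 240 mm deep (its x axis) by 300 mm wide (its y axis), 50 mm high. Origin: centre of its underside on the desk; x axis points from the front edge (handle side) to the hinge side, z up. With the lid shut its flat white top is 70.5 mm above the desk.
- lid: White lid of the scanner, 240 x 300 x 18 mm, about 0.45 kg (varies), hinged along the scanner's far edge. Origin: middle of the hinge line; when shut its x axis points away from the handle edge, as the scanner's does, and z up. It covers x from -240 to 0 mm, y from -150 to 150 mm, z from 0 to 18 mm in its own frame. It has no catch or stay: it always falls shut when let go.
- lid_handle (a point): Middle of the black round grab bar on the lid, near its front edge. The bar is 10 mm thick, 100 mm long, parallel to the hinge (the lid's y axis), carried by a round leg at each end (at 50 mm either side of the middle); its axis is 35 mm above the lid's top face, 215 mm from the hinge line towards the front and 53 mm above the hinge line when shut. Being round, it can turn between the fingers as the lid rises. The point turns with the lid.
- hinge_mid (a point): Fixed point: middle of the lid's hinge line, which runs along the scanner's y axis, 120 mm behind the scanner's centre and 52.5 mm above the desk.
- lid_hinge (a joint): Opening angle of the lid in rad: 0 shut, growing as the front edge rises (stop at 1.2). 40 degrees is 0.698. No spring, little friction.
- cup: Blue thin-walled porcelain cup without handle, 52 mm across at the foot, 55 mm at the rim, 62 mm high, wall 3 mm, about 0.13 kg (varies). Origin: centre of its underside, z up. It stands on the scanner's lid behind the handle. It is fragile: grip it with 30 N a finger at most.
- coaster: Round green coaster, 100 mm across, 5 mm thick, fixed to the desk to the left or the right of the scanner. Origin: centre of its underside.
- notes: Block of yellow notes, 76 x 76 x 35 mm, loose on the desk on the other side of the scanner. Origin: centre of its underside. Not to be moved.
- stapler: Blue and black stapler, 140 x 36 x 47 mm, loose on the desk. Origin: centre of its underside, long along its x axis. Not to be moved.
- pen_pot: Dark steel pen pot with pens, 76 mm across, 95 mm high (pens to 140 mm), loose on the desk. Origin: centre of its underside. Not to be moved.

How it is judged:
By the outcome, as a careful person would: the job done as asked, in the order asked, and still so for the second after the job is handed in, while the arm keeps its last pose, push and grip.
It also fails if it takes over 51 s, if anything falls off the work surface, if the arm or the gripper's body presses on something with over 40 N, if the wrist force passes 120 N, or if a joint passes its speed limit or range.

### The arm

A 7-joint arm with a two-finger parallel gripper is mounted at the origin on the work surface. World frame = base frame: x ahead of the robot, y to its left, z up, the work surface at z = 0. Lengths are in m, angles in rad, forces in N, time in s.
With the tool pointing down it reaches from about 0.425 to 0.925 m from the base axis. Payload 6.8 kg.
Tool frame: the origin (TCP) lies between the finger pads; the fingertips stand 22 mm ahead of it and the grasp point (between the pads) lies 3 mm ahead of it (bot.tip_reach is the distance from the TCP to the fingertips, in m); z points along the fingers, x is the direction in which the jaws open and shut, and the axes are right-handed (so a half turn about z gives the same grasp; the last joint's range is limited). The gripper opens to 85 mm and grips with 20 to 120 N. Pads are 22 mm wide; open, the fingers measure 114 mm over their backs; the gripper's body (76 mm by 85 mm) begins 54 mm behind the grasp point. The pads swing forward as they close: fully open they stand 13 mm farther back than shut.
Start: joints at [1.094, 0.477, 0.022, 1.555, -0.011, 1.109, -0.083], TCP at [0.243, -0.63, 0.253] pointing down, gripper open.
Joint ranges: [-2.96, 2.96], [-0.34, 2.1], [-1.41, 1.46], [0.24, 2.44], [-1.37, 4.51], [0.17, 1.92], [-2.96, 2.96]. Speed limits (rad/s): [2.39, 2.39, 3.14, 3.14, 3.14, 3.14, 3.14].

### API

Orientations are given as a unit quaternion [w, x, y, z].
In Python, from station import bot gives the robot as it stands.
- The arm moves only by the tool step_arm, never from a script. Its argument "targets" is a list of rows, each a list of 5 numbers: the shift along the tool's x, y, z in mm, then the turn about the tool's z in degrees, then the closure, from 0 (fully open) to 1 (shut). In form: [[dx, dy, dz, spin, jaw], ...]. A call has 1 to 20 rows; each row is the pose to reach, as a shift and turn from the pose commanded when the call began, along the tool's axes at that moment; what a row does not reach only later rows make up. A row lasts 1/12 s, in which the tool goes at most 41.7 mm and 7.16 degrees, less where a joint would pass 70% of its speed; a pose out of reach is approached as far as the arm can. A call with a gripper value outside its range is refused whole. The fingers move at their own pace and stop on an object; "newtons" is the grip in N (left out, the last holds). Time passes only in rows, so rows that repeat a pose let the fingers close. It gives the time, the measured TCP pose, the force and the opening at its end, in the units of the state.
- bot.get_obs(): the state, without advancing time (a new reading comes with each control period).
- bot.read_camera(name): name is "scene" or "top" or "wrist"; returns a dict with "frame" (400x640x3 uint8, red, green, blue), "z_map" (400x640 float32, m along the optical axis (not along the pixel's ray), 0 where there is no reading), "fov_y" (degrees; the focal length in pixels is half the picture's height over the tangent of half this angle, whatever the lens; pixels are square), "cx", "cy" (the principal point, pixels), "R" (3x3) and "t" (3): a world point X has camera coordinates R X + t. Camera axes: x right, y down, z forward; pixel columns grow to the right and rows downward; lengths in m; the calibration is good to about 2 mm. A picture is of the moment at which its call begins.
- bot.hand_in(): hands the job in, once; it reports no verdict.
The state is a dict: "t": time; "q": joint angles; "joint_vel": joint speeds; "joint_torque": joint torques, N m; "eef_pos": TCP position; "tool_rot": TCP orientation; "contact_force": force on the tool from outside, world axes, zero at the start; "torque": the same for the moment, N m; "gripper_width": opening from 0.0 (shut) to 1.0 (fully open).
Only numpy, scipy, OpenCV 4.12 (cv2) and the standard library are available. Lean on these libraries where they do the work, as an engineer would, in place of code of your own. Each camera call takes 0.05 s, during which the arm holds its last target.

## Working session

There is one attempt and no reset: what is moved stays moved. The work goes in short steps, Python scripts to look and compute and a tool call to move; the robot and the scene stay as the last step left them, time stands still between calls to the robot, and variables do not carry over. Pictures are saved under pics/ and viewed, and the job is handed in when it is done.

Besides the shell and the picture viewer there is one more tool, called after "Emit:" in YAML: its name, and indented under it one key for each argument. step_arm: Moves the arm, as the interface text tells. Its arguments: {"type":"object","properties":{"targets":{"type":"array"},"newtons":{"type":"number"}},"required":["targets"]}

```bash
mkdir -p pics; ls; python3 - <<'E'
from station import bot
import cv2,numpy as np
o=bot.get_obs(); print(o)
for n in ["scene","top"]:
    c=bot.read_camera(n); cv2.imwrite(f"pics/{n}0.png",c["frame"][:,:,::-1]); print(n,c["fov_y"],c["cx"],c["cy"],np.round(c["R"],3).tolist(),c["t"])
    np.savez(f"{n}0.npz",**c)
E
```

```text
pics
{'t': 0.0, 'q': array([ 1.09388194,  0.47780925,  0.02233784,  1.55644322, -0.01148243,
        1.10930492, -0.08306151]), 'joint_vel': array([-0.00245456,  0.00105305, -0.00106063,  0.00161468,  0.00238088,
        0.00094844, -0.00014328]), 'joint_torque': array([ 2.42449278e-04, -5.96439672e+01,  1.60732951e+00, -2.81195730e+01,
        1.23223022e-02,  9.27268993e-03, -1.41804893e-06]), 'eef_pos': array([ 0.24313147, -0.62910243,  0.25232299]), 'tool_rot': array([-4.54908803e-04,  8.24795024e-01, -5.65431097e-01, -7.97654433e-04]), 'contact_force': array([ 0.2084277 , -0.17807154,  0.08568966]), 'torque': array([ 0.06507926, -0.04488752,  0.04687672]), 'gripper_width': 0.9960764520390653}
scene 54.48392809323461 322.91192303488214 205.29997687985488 [[0.009, 1.0, -0.016], [0.543, -0.019, -0.839], [-0.84, -0.001, -0.543]] [-0.01522615 -0.23668677  1.50857429]
top 47.454218651140124 316.24263102754094 203.3074265799078 [[-0.011, -1.0, 0.001], [-0.997, 0.011, -0.07], [0.07, -0.002, -0.998]] [0.01855216 0.56257871 1.34088073]
```

View pics/scene0.png

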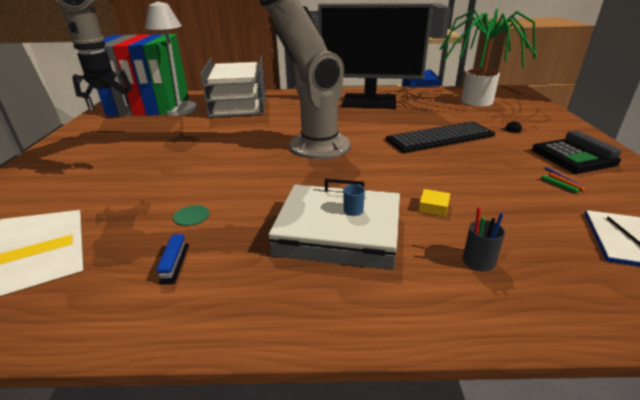

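View pics/top0.png

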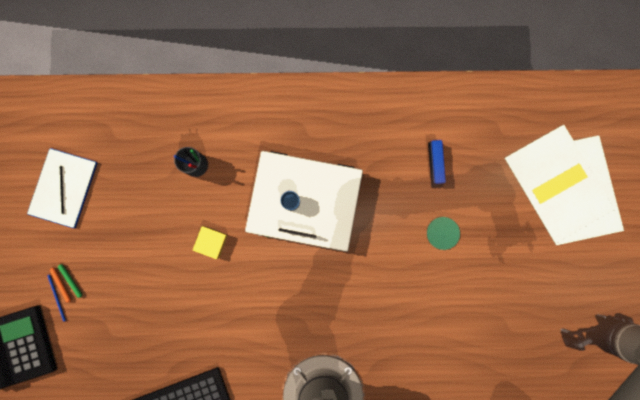

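The top view shows the scanner at about (305,200), the cup at (290,201), the handle from (279,231) to (326,240), the coaster at (443,233), the stapler at (437,163), the notes at (209,242) and the pen pot at (190,161). Next I measure these positions.

```bash
cat > h.py <<'E'
import numpy as np,cv2
def ray(c,u,v):
    f=200/np.tan(np.radians(float(c["fov_y"]))/2)
    d=np.array([(u-c["cx"])/f,(v-c["cy"])/f,1.0]); R=c["R"];t=c["t"]
    return -R.T@t, R.T@d
def onplane(c,u,v,z):
    o,d=ray(c,u,v); return o+d*(z-o[2])/d[2]
def cloud(c):
    f=200/np.tan(np.radians(float(c["fov_y"]))/2)
    v,u=np.mgrid[0:400,0:640]; z=c["z_map"]
    P=np.stack([(u-c["cx"])/f*z,(v-c["cy"])/f*z,z],-1)-c["t"]
    return P@c["R"]
def proj(c,X):
    f=200/np.tan(np.radians(float(c["fov_y"]))/2); p=c["R"]@X+c["t"]; return f*p[0]/p[2]+c["cx"],f*p[1]/p[2]+c["cy"]
E
python3 - <<'E'
from h import *
for n in ["top","scene"]:
    c=dict(np.load(n+"0.npz")); P=cloud(c); hsv=cv2.cvtColor(c["frame"],cv2.COLOR_RGB2HSV)
    H,S,V=[hsv[...,i].astype(int) for i in range(3)]; Z=P[...,2]
    box=(P[...,0]>.35)&(P[...,0]<1)&(abs(P[...,1])<.45)&(c["z_map"]>0)
    print(n,"desk z",np.median(Z[box&(H<20)&(S>120)]))
    def rep(name,m):
        k,l,s,cc=cv2.connectedComponentsWithStats(m.astype(np.uint8)); 
        if k<2: print(name,"none");return None
        i=1+np.argmax(s[1:,4]); m=l==i; q=P[m]
        print(name,s[i],"px c",cc[i].round(1),"xyz med",np.median(q,0).round(4),"rng",np.percentile(q,2,0).round(3),np.percentile(q,98,0).round(3)); return m
    g=rep("coaster",box&(H>55)&(H<88)&(S>80)&(Z<.03))
    v,u=np.nonzero(g); 
    cnt=max(cv2.findContours(g.astype(np.uint8),0,1)[0],key=cv2.contourArea)[:,0]
    w=np.array([onplane(c,a,b,.005)[:2] for a,b in cnt],np.float32); print("  circ",cv2.minEnclosingCircle(w))
    w=np.array([onplane(c,a,b,.005)[:2] for a,b in zip(u,v)]); print("  centroid",w.mean(0))
    rep("notes",box&(H>20)&(H<35)&(S>150)&(Z>.02))
    rep("stapler",box&(Z>.02)&(Z<.08)&(P[...,1]<-.2))
    rep("pot",box&(Z>.05)&(P[...,1]>.22))
    m=rep("lid",box&(Z>.06)&(Z<.08)&(S<60)&(abs(P[...,1])<.22))
    if n=="top":
        m=cv2.morphologyEx((box&(Z>.06)&(abs(P[...,1])<.24)).astype(np.uint8),cv2.MORPH_OPEN,np.ones((3,3)))
        cnt=max(cv2.findContours(m,0,1)[0],key=cv2.contourArea)[:,0]
        w=np.array([onplane(c,a,b,.0705)[:2] for a,b in cnt],np.float32); print("  lid rect",cv2.minAreaRect(w), cv2.boxPoints(cv2.minAreaRect(w)).round(3).tolist())
    m=rep("cup",box&(Z>.085)&(abs(P[...,1])<.2)&(S>90)&(H>95)&(H<125))
    q=P[m]; t=q[q[:,2]>.125]; print("  rim",len(t),t.mean(0) if len(t) else 0,t.min(0),t.max(0))
    if len(t)>5: print("  circ",cv2.minEnclosingCircle(t[:,:2].astype(np.float32)))
    d=rep("handle",box&(V<70)&(S<120)&(Z>.08)&(P[...,0]<.66)&(abs(P[...,1])<.2))
    d=rep("handle2",box&(V<60)&(abs(P[...,1]+0.0)<.1)&(P[...,0]<.6)&(Z>.05))
E
```

```text
top desk z 0.000901305750798361
coaster [428 218  31  31 756] px c [443.1 233. ] xyz med [ 0.4702 -0.368   0.0057] rng [ 0.428 -0.41  -0.   ] [ 0.512 -0.326  0.012]
  circ ((0.4699481725692749, -0.3681046664714813), 0.04713314771652222)
  centroid [ 0.47014538 -0.36809726]
notes [193 227  33  32 537] px c [209.4 242.6] xyz med [0.4482 0.3281 0.0363] rng [0.41  0.287 0.029] [0.492 0.369 0.042]
stapler [430 140  16  44 508] px c [438.  161.6] xyz med [ 0.6795 -0.3476  0.0471] rng [ 0.619 -0.365  0.024] [ 0.742 -0.333  0.053]
pot [174 147  31  29 438] px c [188.9 160. ] xyz med [0.6881 0.3734 0.0873] rng [0.649 0.341 0.052] [0.721 0.414 0.139]
lid [ 246  151  116  100 8056] px c [304.5 200.2] xyz med [0.5688 0.0418 0.0715] rng [ 0.445 -0.098  0.066] [0.692 0.195 0.077]
  lid rect ((0.5678168535232544, 0.04764086753129959), (0.2992089092731476, 0.2401123344898224), 78.48079681396484) [[0.41999998688697815, -0.07500000298023224], [0.656000018119812, -0.12300000339746475], [0.7149999737739563, 0.17000000178813934], [0.47999998927116394, 0.21799999475479126]]
cup [282 192  15  12  35] px c 
[... 1083 characters left out ...]
[0.729 0.414 0.135]
lid [ 269  185  130   65 5960] px c [337.8 218.4] xyz med [0.6074 0.0412 0.0684] rng [ 0.458 -0.099  0.063] [0.707 0.194 0.071]
cup [344 183  20  28 453] px c [353.6 197.2] xyz med [0.5884 0.0883 0.1141] rng [0.542 0.066 0.087] [0.596 0.11  0.13 ]
  rim 84 [0.57557202 0.0891306  0.12827208] [0.54251086 0.06366448 0.12524713] [0.59738804 0.11160287 0.1315522 ]
  circ ((0.5700514912605286, 0.0879364013671875), 0.028026916086673737)
handle [325 179  39  10  92] px c [345.  182.4] xyz med [0.4839 0.0813 0.1055] rng [0.471 0.02  0.083] [0.549 0.118 0.129]
handle2 [344 194   9  20 138] px c [347.6 203.7] xyz med [0.5899 0.0729 0.1016] rng [0.58  0.064 0.076] [0.596 0.082 0.128]
```

```bash
cat >> h.py <<'E'
from scipy.spatial.transform import Rotation as Ro
def shift(o,target):
    w,x,y,z=o["tool_rot"]; M=Ro.from_quat([x,y,z,w]).as_matrix()
    return (M.T@(np.array(target)-o["eef_pos"])*1000).round(1), np.degrees(np.arctan2(M[1,0],M[0,0])).round(2)
E
python3 - <<'E'
from h import *
from station import bot
print(shift(bot.get_obs(),[.56,.085,.29]))
E
```

```text
(array([-552. , -553. ,  -36.7]), np.float64(-68.87))
```

Emit:
step_arm:
  targets:
    - [0, 0, -37, 0, 0]
    - [-552, -553, -37, 0, 0]
    - [-552, -553, -37, 0, 0]
    - [-552, -553, -37, 0, 0]
    - [-552, -553, -37, 0, 0]
    - [-552, -553, -37, 0, 0]
    - [-552, -553, -37, 0, 0]
    - [-552, -553, -37, 0, 0]
    - [-552, -553, -37, 0, 0]
    - [-552, -553, -37, 0, 0]
    - [-552, -553, -37, 0, 0]
    - [-552, -553, -37, 0, 0]
    - [-552, -553, -37, 0, 0]
    - [-552, -553, -37, 0, 0]
    - [-552, -553, -37, 0, 0]
    - [-552, -553, -37, 0, 0]
    - [-552, -553, -37, 0, 0]
    - [-552, -553, -37, 0, 0]
    - [-552, -553, -37, 0, 0]
    - [-552, -553, -37, 0, 0]
  newtons: 22

```text
t: 1.77
eef_pos: [0.5606, 0.0884, 0.2901]
tool_rot: [-0.001, 0.825, -0.564, -0.0]
contact_force: [0.5, 0.2, 0.0]
gripper_width: 0.998
```

```bash
python3 - <<'E'
from h import *
from station import bot
for n in ["wrist","top","scene"]:
    c=bot.read_camera(n); cv2.imwrite(f"pics/{n}1.png",c["frame"][:,:,::-1]); np.savez(f"{n}1.npz",**c)
    if n=="wrist": print(c["fov_y"],c["R"].round(3),-c["R"].T@c["t"])
print(bot.get_obs()["eef_pos"])
E
```

```text
71.20345157307555 [[ 0.363 -0.932 -0.002]
 [-0.896 -0.349  0.276]
 [-0.257 -0.099 -0.961]] [0.62632368 0.11396998 0.4113997 ]
[0.56015486 0.08783342 0.28969813]
```

View pics/wrist1.png

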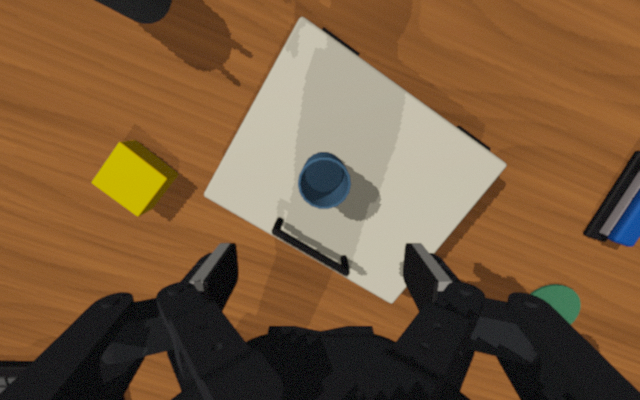

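View pics/scene1.png

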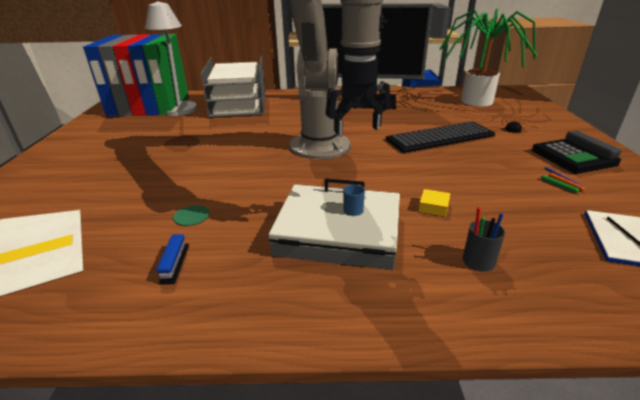

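The wrist view shows the cup rim at about (324,173) between the fingers and the lid corners at (302,17), (505,165), (390,303) and (205,195). The handle runs from (278,226) to (345,268). The coaster is partly visible at (560,305).

```bash
python3 - <<'E'
from h import *
from station import bot
o=bot.get_obs()
c=dict(np.load("wrist1.npz"));P=cloud(c);Z=P[...,2]
hsv=cv2.cvtColor(c["frame"],cv2.COLOR_RGB2HSV);H,S,V=[hsv[...,i].astype(int) for i in range(3)]
print("desk",np.median(Z[(S>120)&(H<20)&(c['z_map']>0)&(Z<.03)]))
# lid
m=((Z>.06)&(Z<.085)&(S<70)&(V>60)).astype(np.uint8); m=cv2.morphologyEx(m,cv2.MORPH_CLOSE,np.ones((25,25)))
cnt=max(cv2.findContours(m,0,1)[0],key=cv2.contourArea)
r=np.array([onplane(c,a,b,.0705)[:2] for a,b in cnt[:,0]],np.float32)
print("lid z",np.median(Z[m>0]),cv2.minAreaRect(r),cv2.boxPoints(cv2.minAreaRect(r)).round(4).tolist())
# cup
m=((H>95)&(H<125)&(S>90)&(np.hypot(P[...,0]-.57,P[...,1]-.09)<.06)&(Z>.075)).astype(np.uint8)
cnt=max(cv2.findContours(m,0,1)[0],key=cv2.contourArea);print("cup px",cv2.boundingRect(cnt))
q=P[m>0];t=q[q[:,2]>.126];print(t.min(0),t.max(0),cv2.minEnclosingCircle(t[:,:2].astype(np.float32)))
print("top z pct",np.percentile(q[:,2],[90,95,99]))
# handle
m=((V<60)&(Z>.098)&(Z<.118)&(P[...,0]<.52)&(P[...,0]>.42)&(abs(P[...,1]-.065)<.08)).astype(np.uint8)
cnt=max(cv2.findContours(m,0,1)[0],key=cv2.contourArea);R=cv2.minAreaRect(cnt);print("h px",R)
print(onplane(c,*R[0],.1055)); q=P[m>0];print(q.mean(0),q.min(0),q.max(0))
# coaster
m=((H>55)&(H<88)&(S>80)&(Z<.03)).astype(np.uint8);cnt=max(cv2.findContours(m,0,1)[0],key=cv2.contourArea)
w=np.array([onplane(c,a,b,.005)[:2] for a,b in cnt[:,0]]);print("coaster rng",w.min(0),w.max(0))
for n in("top1","scene1"): print(n,proj(dict(np.load(n+".npz")),o["eef_pos"]))
E
```

```text
desk 0.00075276880118171
lid z 0.07122563887214524 ((0.5710000395774841, 0.04931746423244476), (0.2976531386375427, 0.23873741924762726), 78.62931060791016) [[0.4246000051498413, -0.0731000006198883], [0.6586999893188477, -0.1200999990105629], [0.7174000144004822, 0.17170000076293945], [0.48330000042915344, 0.21879999339580536]]
cup px (299, 153, 51, 55)
[0.53546565 0.03061632 0.1260492 ] [0.5949455  0.14687273 0.37220617] ((0.5698097944259644, 0.08996853977441788), 0.06005493178963661)
top z pct [0.35848337 0.36300054 0.37030273]
h px ((310.77337646484375, 249.87960815429688), (86.93864440917969, 10.149678230285645), 30.83783721923828)
[0.47881698 0.06926559 0.1055    ]
[0.47945956 0.06966846 0.10974053] [0.46573945 0.01716635 0.09831016] [0.49248177 0.12024962 0.11272645]
coaster rng [ 0.46344907 -0.41496957] [ 0.5217104  -0.31854539]
top1 (np.float64(284.96290301375893), np.float64(196.82900584352666))
scene1 (np.float64(355.0734375993037), np.float64(127.1406154681582))
```

View pics/top1.png

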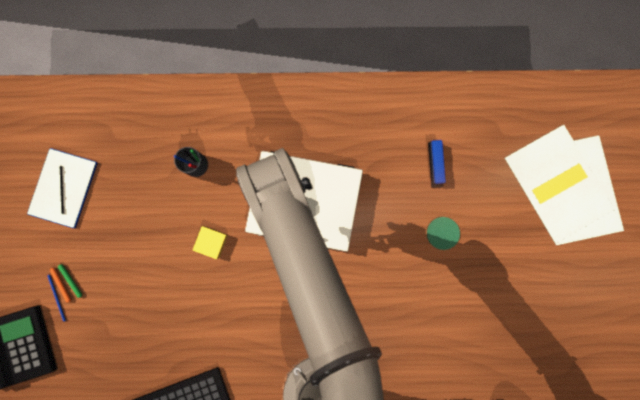

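```bash
python3 - <<'E'
from h import *
from station import bot
o=bot.get_obs()
c=dict(np.load("wrist1.npz"));P=cloud(c);Z=P[...,2]
u,v=np.meshgrid(np.arange(640),np.arange(400))
m=(u>290)&(u<360)&(v>145)&(v<215)&(Z>.126)&(Z<.15)
q=P[m];print(len(q),q.min(0),q.max(0),cv2.minEnclosingCircle(q[:,:2].astype(np.float32)),np.percentile(q[:,2],[50,99]))
m2=(u>290)&(u<360)&(v>145)&(v<215)&(Z>.085)
cv2.imwrite("pics/cupcrop.png",cv2.resize(c["frame"][140:220,280:370,::-1],None,fx=6,fy=6))
vv,uu=np.nonzero(m2);print(uu.min(),uu.max(),vv.min(),vv.max())
E
```

```text
584 [0.53983056 0.05989621 0.1260492 ] [0.59364656 0.1139754  0.13615775] ((0.5666989684104919, 0.08713226020336151), 0.027367429807782173) [0.13278261 0.1348219 ]
298 359 147 211
```

View pics/cupcrop.png

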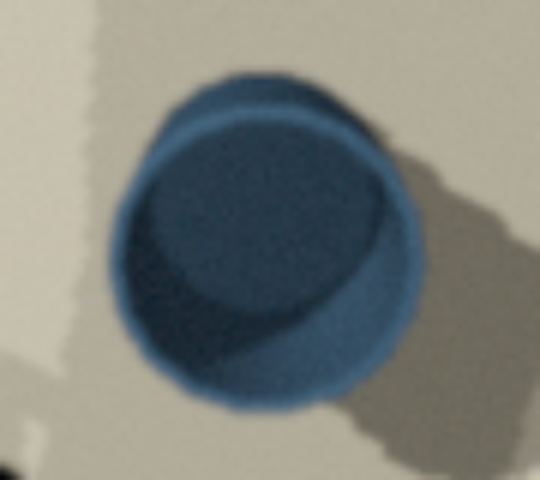

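```bash
python3 - <<'E'
from h import *
from station import bot
print(shift(bot.get_obs(),[.567,.0873,.106]))
E
```

```text
(array([  3.3,  -6.3, 183.7]), np.float64(-68.56))
```

Emit:
step_arm:
  targets:
    - [3, -6, 30, 0, 0]
    - [3, -6, 60, 0, 0]
    - [3, -6, 85, 0, 0]
    - [3, -6, 105, 0, 0]
    - [3, -6, 120, 0, 0]
    - [3, -6, 135, 0, 0]
    - [3, -6, 148, 0, 0]
    - [3, -6, 160, 0, 0]
    - [3, -6, 172, 0, 0]
    - [3, -6, 180, 0, 0]
    - [3, -6, 184, 0, 0]
    - [3, -6, 184, 0, 0]
    - [3, -6, 184, 0, 0]

```text
t: 3.0
eef_pos: [0.5671, 0.0841, 0.1065]
tool_rot: [-0.0, 0.825, -0.565, 0.0]
contact_force: [0.9, 0.5, 0.7]
gripper_width: 0.997
```

```bash
python3 - <<'E'
from h import *
from station import bot
for n in ["wrist"]:
    c=bot.read_camera(n); cv2.imwrite(f"pics/{n}2.png",c["frame"][:,:,::-1])
o=bot.get_obs();print(o["eef_pos"],o["contact_force"])
E
```

```text
[0.56731647 0.08413075 0.10684763] [ 0.32708681 -0.73266039  0.72269147]
```

View pics/wrist2.png

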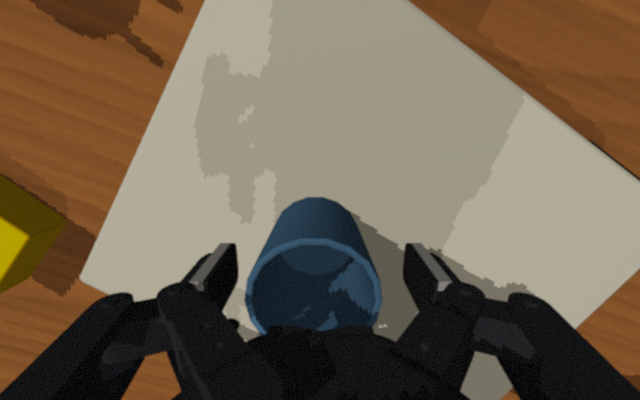

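Emit:
step_arm:
  targets:
    - [-3, -1, 0, 0, 0]
    - [-3, -1, 0, 0, 0]
    - [-3, -1, 0, 0, 0.15]
    - [-3, -1, 0, 0, 0.25]
    - [-3, -1, 0, 0, 0.3]
    - [-3, -1, 0, 0, 0.35]
    - [-3, -1, 0, 0, 0.4]
    - [-3, -1, 0, 0, 0.45]
    - [-3, -1, 0, 0, 0.6]
    - [-3, -1, 0, 0, 0.6]
    - [-3, -1, 0, 0, 0.6]
    - [-3, -1, 0, 0, 0.6]
  newtons: 22

```text
t: 4.05
eef_pos: [0.5668, 0.0871, 0.1066]
tool_rot: [-0.0, 0.825, -0.566, 0.0]
contact_force: [-1.8, -1.0, 5.5]
gripper_width: 0.638
```

Emit:
step_arm:
  targets:
    - [0, 0, 0, 0, 1]
    - [0, 0, -5, 0, 1]
    - [0, 0, -15, 0, 1]
    - [0, 0, -30, 0, 1]
    - [0, 0, -55, 0, 1]
    - [0, 0, -80, 0, 1]
    - [0, 0, -100, 0, 1]
    - [0, 0, -110, 0, 1]
    - [0, 0, -110, 0, 1]
    - [0, 0, -110, 0, 1]
  newtons: 22

```text
t: 4.88
eef_pos: [0.5666, 0.087, 0.2162]
tool_rot: [-0.0, 0.825, -0.566, 0.0]
contact_force: [0.4, -0.1, -1.6]
gripper_width: 0.636
```

```bash
python3 - <<'E'
from h import *
from station import bot
for n in ["wrist"]:
    c=bot.read_camera(n); cv2.imwrite(f"pics/{n}3.png",c["frame"][:,:,::-1])
o=bot.get_obs();print(o["eef_pos"],o["contact_force"],o["gripper_width"])
print(shift(o,[.472,-.367,.217]))
E
```

```text
[0.5660406  0.08681293 0.21528792] [-0.20595918 -0.10352248 -1.71779536] 0.6337093666382211
(array([389.4, 251.3,  -1.4]), np.float64(-68.87))
```

View pics/wrist3.png

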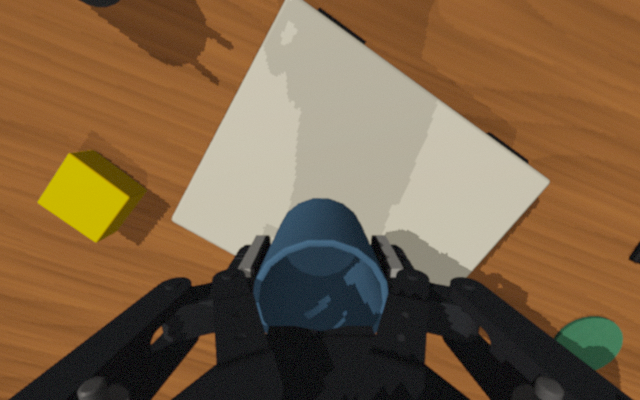

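The cup is held upright between the pads, with the rim centred at about (320,290), and the force reads −1.7 N, which fits its weight. I'll move toward the coaster and stop to one side of it to measure it with the wrist camera.

Emit:
step_arm:
  targets:
    - [20, 20, -20, 0, 1]
    - [45, 43, -40, 0, 1]
    - [70, 65, -60, 0, 1]
    - [95, 88, -60, 0, 1]
    - [120, 110, -60, 0, 1]
    - [145, 133, -60, 0, 1]
    - [170, 156, -60, 0, 1]
    - [195, 180, -60, 0, 1]
    - [220, 202, -60, 0, 1]
    - [245, 226, -60, 0, 1]
    - [260, 240, -60, 0, 1]
    - [270, 250, -60, 0, 1]
    - [270, 250, -60, 0, 1]
    - [270, 250, -60, 0, 1]

```text
t: 6.1
eef_pos: [0.43, -0.2549, 0.2748]
tool_rot: [0.0, 0.824, -0.566, -0.001]
contact_force: [0.9, 0.6, -1.9]
gripper_width: 0.636
```

```bash
cat > coa.py <<'E'
from h import *
from station import bot
import sys
c=bot.read_camera("wrist"); cv2.imwrite(f"pics/{sys.argv[1]}.png",c["frame"][:,:,::-1])
P=cloud(c);hsv=cv2.cvtColor(c["frame"],cv2.COLOR_RGB2HSV);H,S,V=[hsv[...,i].astype(int) for i in range(3)]
m=((H>55)&(H<90)&(S>70)&(P[...,2]<.03)).astype(np.uint8);cnt=max(cv2.findContours(m,0,1)[0],key=cv2.contourArea)
w=np.array([onplane(c,a,b,.005)[:2] for a,b in cnt[:,0]],np.float32);print("coaster",cv2.boundingRect(cnt),w.min(0),w.max(0),cv2.minEnclosingCircle(w),np.median(P[m>0][:,2]))
o=bot.get_obs();print(o["eef_pos"],o["contact_force"],o["gripper_width"])
E
python3 coa.py wrist4
```

```text
coaster (371, 134, 70, 68) [ 0.4243766  -0.41652647] [ 0.5215514  -0.31764477] ((0.473004013299942, -0.3670453131198883), 0.049581170082092285) 0.00571208366744101
[ 0.43066068 -0.25391445  0.27516096] [ 0.08397217 -0.05125066 -1.33715531] 0.6346369942153912
```

View pics/wrist4.png

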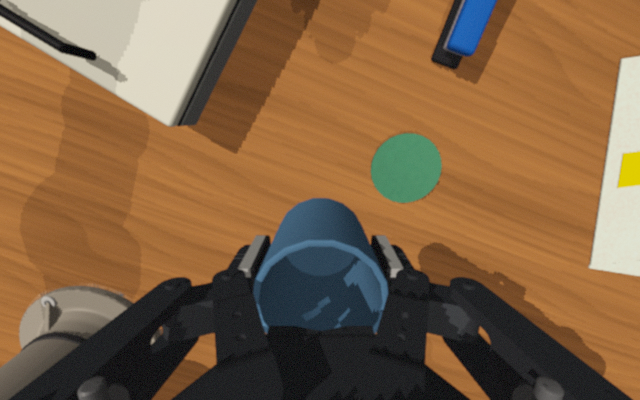

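```bash
python3 - <<'E'
from h import *
from station import bot
print(shift(bot.get_obs(),[.473,-.367,.055]))
E
```

```text
(array([121.2,   1.1, 219.9]), np.float64(-68.85))
```

Emit:
step_arm:
  targets:
    - [30, 1, 10, 0, 1]
    - [60, 1, 20, 0, 1]
    - [90, 1, 40, 0, 1]
    - [110, 1, 60, 0, 1]
    - [121, 1, 85, 0, 1]
    - [121, 1, 110, 0, 1]
    - [121, 1, 130, 0, 1]
    - [121, 1, 150, 0, 1]
    - [121, 1, 168, 0, 1]
    - [121, 1, 184, 0, 1]
    - [121, 1, 198, 0, 1]
    - [121, 1, 208, 0, 1]
    - [121, 1, 215, 0, 1]
    - [121, 1, 219, 0, 1]
    - [121, 1, 219, 0, 1]
    - [121, 1, 219, 0, 1]
    - [121, 1, 219, 0, 1]

```text
t: 7.57
eef_pos: [0.4741, -0.3684, 0.0581]
tool_rot: [-0.0, 0.825, -0.565, 0.001]
contact_force: [0.5, -0.7, -1.1]
gripper_width: 0.636
```

```bash
python3 coa.py wrist5; python3 - <<'E'
from h import *
from station import bot
print(shift(bot.get_obs(),[.473,-.367,.0415]))
E
```

```text
coaster (245, 154, 148, 91) [ 0.4447465  -0.41531056] [ 0.522423   -0.31801623] ((0.47329580783843994, -0.3670945167541504), 0.04937171936035156) 0.005693085121128737
[ 0.47406734 -0.36838881  0.05815381] [ 0.73312723 -0.44878071 -1.18271525] 0.6359788249082162
(array([-1.7,  0.5, 16.7]), np.float64(-68.88))
```

View pics/wrist5.png

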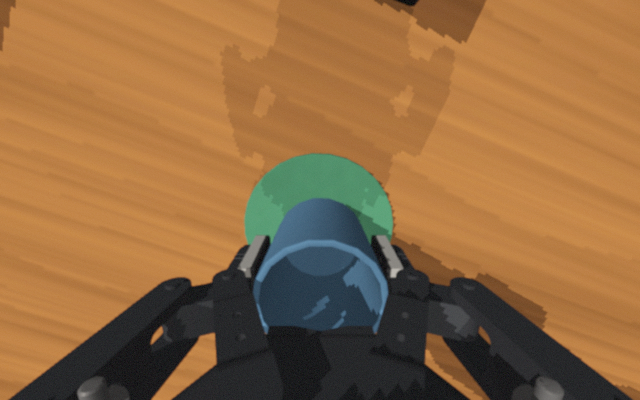

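The cup is centred over the coaster (coaster columns 245–393, cup centre at about 321). Next is a slow descent.

Emit:
step_arm:
  targets:
    - [-2, 0, 3, 0, 1]
    - [-2, 0, 6, 0, 1]
    - [-2, 0, 9, 0, 1]
    - [-2, 0, 11, 0, 1]
    - [-2, 0, 12, 0, 1]
    - [-2, 0, 13, 0, 1]
    - [-2, 0, 14, 0, 1]
    - [-2, 0, 15, 0, 1]
    - [-2, 0, 15.5, 0, 1]
    - [-2, 0, 16, 0, 1]
    - [-2, 0, 16, 0, 1]
    - [-2, 0, 16, 0, 1]

```text
t: 8.62
eef_pos: [0.4729, -0.3662, 0.0413]
tool_rot: [-0.0, 0.825, -0.566, 0.0]
contact_force: [0.1, -0.0, -0.5]
gripper_width: 0.633
```

Emit:
step_arm:
  targets:
    - [0, 0, 0.4, 0, 1]
    - [0, 0, 0.8, 0, 1]
    - [0, 0, 0.8, 0, 1]
    - [0, 0, 0.8, 0, 1]

```text
t: 8.95
eef_pos: [0.4729, -0.3663, 0.0412]
tool_rot: [0.0, 0.825, -0.565, 0.0]
contact_force: [-1.7, 1.4, 5.7]
gripper_width: 0.636
```

Force rises to +5.7 N, so the cup is touching the coaster. I'll release slowly and then go straight up.

Emit:
step_arm:
  targets:
    - [0, 0, 0, 0, 0.36]
    - [0, 0, 0, 0, 0.34]
    - [0, 0, 0, 0, 0.3]
    - [0, 0, 0, 0, 0.25]
    - [0, 0, 0, 0, 0.15]
    - [0, 0, 0, 0, 0]
    - [0, 0, 0, 0, 0]
    - [0, 0, 0, 0, 0]
    - [0, 0, 0, 0, 0]
    - [0, 0, 0, 0, 0]

```text
t: 9.78
eef_pos: [0.4728, -0.3662, 0.0405]
tool_rot: [-0.0, 0.825, -0.565, -0.0]
contact_force: [-0.7, -0.9, -0.1]
gripper_width: 1.005
```

```bash
python3 coa.py wrist6
```

```text
coaster (241, 157, 163, 122) [ 0.43397906 -0.41653693] [ 0.52250296 -0.31795153] ((0.47310927510261536, -0.3670542538166046), 0.04952966049313545) 0.0056900909548035375
[ 0.4728121  -0.36618898  0.04048386] [0.2637068  1.23727685 0.39984147] 0.9999787285923308
```

View pics/wrist6.png

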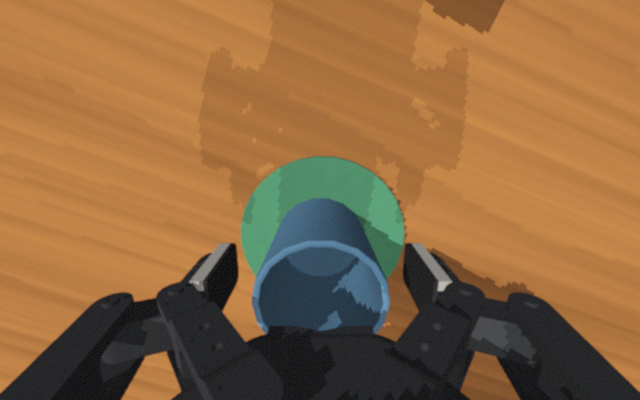

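Emit:
step_arm:
  targets:
    - [0, 0, -10, 0, 0]
    - [0, 0, -25, 0, 0]
    - [0, 0, -50, 0, 0]
    - [0, 0, -80, 0, 0]
    - [0, 0, -110, 0, 0]
    - [0, 0, -140, 0, 0]
    - [0, 0, -170, 0, 0]
    - [0, 0, -190, 0, 0]
    - [0, 0, -200, 0, 0]
    - [0, 0, -200, 0, 0]
    - [0, 0, -200, 0, 0]

```text
t: 10.75
eef_pos: [0.4725, -0.3661, 0.2403]
tool_rot: [0.0, 0.825, -0.565, -0.0]
contact_force: [0.7, 1.1, 0.2]
gripper_width: 1.002
```

```bash
python3 coa.py wrist7; python3 - <<'E'
from h import *
from station import bot
print(shift(bot.get_obs(),[.4785,.0685,.24]))
c=bot.read_camera("wrist");P=cloud(c);u,v=np.meshgrid(np.arange(640),np.arange(400))
m=(u>270)&(u<370)&(v>130)&(v<330)&(P[...,2]>.055)&(P[...,2]<.085)&(np.hypot(P[...,0]-.473,P[...,1]+.367)<.06); q=P[m]; print(len(q),cv2.minEnclosingCircle(q[:,:2].astype(np.float32)),np.median(q[:,2]))
E
```

```text
coaster (284, 135, 76, 75) [ 0.42446733 -0.41610107] [ 0.52181876 -0.31860095] ((0.47318151593208313, -0.36727267503738403), 0.04913482069969177) 0.005761313251359396
[ 0.47207276 -0.36575832  0.23923938] [-0.24250782 -0.11534941 -0.06855811] 0.9958409909002999
(array([-4.027e+02, -1.626e+02, -3.000e-01]), np.float64(-68.87))
626 ((0.47288933396339417, -0.36638543009757996), 0.02740493230521679) 0.06702493875444289
```

View pics/wrist7.png

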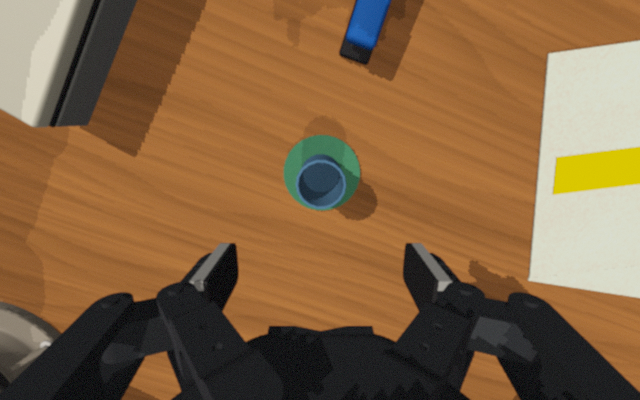

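The cup stands upright: the rim is at (0.473,−0.366), 1 mm from the coaster centre, and at the right height. Next I move to the handle.

Emit:
step_arm:
  targets:
    - [-22, -9, -10, -4, 0]
    - [-45, -18, -15, -8, 0]
    - [-68, -27, -20, -12, 0]
    - [-91, -37, -20, -16, 0]
    - [-114, -46, -20, -20, 0]
    - [-137, -55, -20, -24, 0]
    - [-160, -65, -20, -28, 0]
    - [-185, -75, -20, -32, 0]
    - [-210, -85, -20, -36, 0]
    - [-235, -95, -20, -40, 0]
    - [-260, -105, -20, -44, 0]
    - [-285, -115, -20, -48, 0]
    - [-310, -125, -20, -52, 0]
    - [-335, -135, -20, -55, 0]
    - [-360, -145, -20, -57.5, 0]
    - [-380, -154, -20, -57.5, 0]
    - [-395, -160, -20, -57.5, 0]
    - [-403, -163, -20, -57.5, 0]
    - [-403, -163, -20, -57.5, 0]
    - [-403, -163, -20, -57.5, 0]

```text
t: 12.52
eef_pos: [0.4792, 0.0678, 0.2596]
tool_rot: [0.0, 0.995, -0.099, -0.001]
contact_force: [-0.9, -0.3, 0.4]
gripper_width: 1.003
```

```bash
python3 - <<'E'
from h import *
from station import bot
o=bot.get_obs();c=bot.read_camera("wrist");cv2.imwrite("pics/wrist8.png",c["frame"][:,:,::-1]);np.savez("wrist8.npz",**c)
print(o["t"],o["eef_pos"])
P=cloud(c);Z=P[...,2];V=c["frame"].max(-1)
m=((V<60)&(Z>.095)&(Z<.118)&(abs(P[...,0]-.478)<.04)&(abs(P[...,1]-.068)<.07)).astype(np.uint8)
cnt=max(cv2.findContours(m,0,1)[0],key=cv2.contourArea);R=cv2.minAreaRect(cnt);print("h px",R,"ctr",onplane(c,*R[0],.1055))
q=P[(m>0)];w=q[:,:2];print(cv2.minAreaRect(w.astype(np.float32)),q.mean(0),q[:,2].max())
print("lid z",np.median(Z[(Z>.06)&(Z<.08)]))
E
```

```text
12.5167 [0.47917599 0.06784542 0.25962074]
h px ((318.0, 186.0), (104.0, 8.0), 90.0) ctr [0.47762823 0.07140334 0.1055    ]
((0.47727590799331665, 0.0697338730096817), (0.10653345286846161, 0.008011057041585445), 78.28587341308594) [0.47755236 0.07206128 0.11033238] 0.11292264914238337
lid z 0.07119702772376363
```

View pics/wrist8.png

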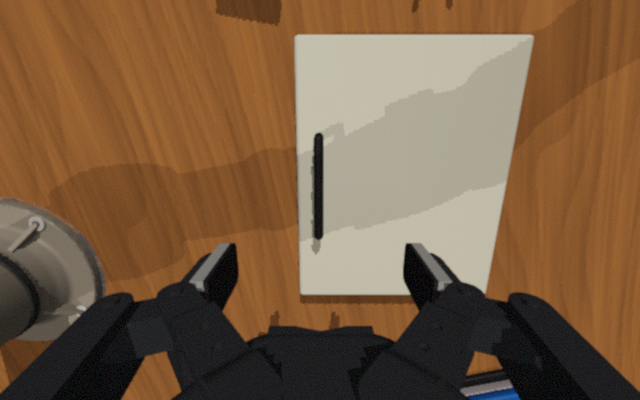

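The bar is vertical in the wrist image, from (318,134) to (318,238), so the jaws are square to it. I'll descend and grip.

Emit:
step_arm:
  targets:
    - [-2, -1.5, 25, 0, 0]
    - [-2, -1.5, 50, 0, 0]
    - [-2, -1.5, 75, 0, 0]
    - [-2, -1.5, 95, 0, 0]
    - [-2, -1.5, 110, 0, 0]
    - [-2, -1.5, 122, 0, 0]
    - [-2, -1.5, 132, 0, 0]
    - [-2, -1.5, 140, 0, 0]
    - [-2, -1.5, 145, 0, 0]
    - [-2, -1.5, 148, 0, 0]
    - [-2, -1.5, 148, 0, 0]
    - [-2, -1.5, 148, 0, 0]

```text
t: 13.57
eef_pos: [0.4782, 0.0704, 0.1129]
tool_rot: [-0.0, 0.995, -0.099, 0.0]
contact_force: [0.8, -0.8, 0.8]
gripper_width: 1.004
```

```bash
python3 - <<'E'
from h import *
from station import bot
o=bot.get_obs();c=bot.read_camera("wrist");cv2.imwrite("pics/wrist9.png",c["frame"][:,:,::-1])
print(o["eef_pos"],o["contact_force"])
E
```

```text
[0.47824459 0.07042798 0.11288148] [ 0.75907823 -0.80222653  0.8144651 ]
```

View pics/wrist9.png

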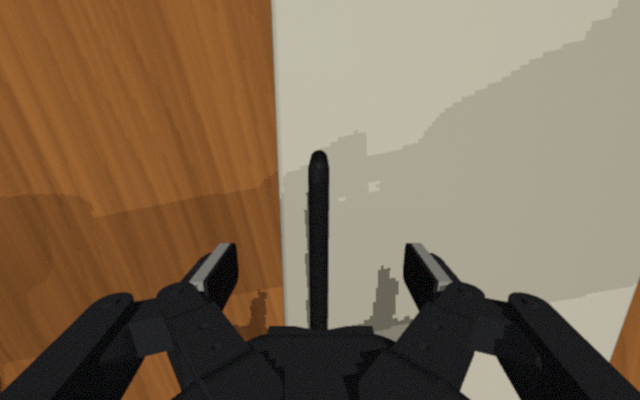

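The bar at column 318 is centred between the pads (237 to 405). I'll close the gripper.

Emit:
step_arm:
  targets:
    - [-1, 0, 1, 0, 0.3]
    - [-1, 0, 1, 0, 0.6]
    - [-1, 0, 1, 0, 0.75]
    - [-1, 0, 1, 0, 0.85]
    - [-1, 0, 1, 0, 1]
    - [-1, 0, 1, 0, 1]
    - [-1, 0, 1, 0, 1]
    - [-1, 0, 1, 0, 1]
    - [-1, 0, 1, 0, 1]
    - [-1, 0, 1, 0, 1]
    - [-1, 0, 1, 0, 1]
    - [-1, 0, 1, 0, 1]
  newtons: 45

```text
t: 14.62
eef_pos: [0.4773, 0.0704, 0.1117]
tool_rot: [-0.0, 0.995, -0.099, 0.0]
contact_force: [2.0, -1.6, 1.4]
gripper_width: 0.094
```

```bash
python3 - <<'E'
import numpy as np
from station import bot
o=bot.get_obs();print(o["eef_pos"],o["contact_force"],o["gripper_width"]*85)
p0=np.array([-215,53.])
for a in [0,2,4,7,10,13,16,19,22,25,28,31,34,36,38,39,40,40.5]:
    t=np.radians(a); x=-215*np.cos(t)+53*np.sin(t); z=215*np.sin(t)+53*np.cos(t); print(a,round(x+215,1),round(-(z-53),1))
E
```

```text
[0.47732499 0.07043306 0.11168127] [ 1.96943811 -1.55779149  1.41918469] 8.029755776109953
0 0.0 -0.0
2 2.0 -7.5
4 4.2 -14.9
7 8.1 -25.8
10 12.5 -36.5
13 17.4 -47.0
16 22.9 -57.2
19 29.0 -67.1
22 35.5 -76.7
25 42.5 -85.9
28 50.0 -94.7
31 58.0 -103.2
34 66.4 -111.2
36 72.2 -116.3
38 78.2 -121.1
39 81.3 -123.5
40 84.4 -125.8
40.5 85.9 -126.9
```

Emit:
step_arm:
  targets:
    - [1, 0, -4, 0, 1]
    - [2, 0, -7.5, 0, 1]
    - [4.2, 0, -15, 0, 1]
    - [6, 0, -20.5, 0, 1]
    - [8, 0, -26, 0, 1]
    - [10, 0, -31, 0, 1]
    - [12.5, 0, -36.5, 0, 1]
    - [12.5, 0, -36.5, 0, 1]
    - [12.5, 0, -36.5, 0, 1]

```text
t: 15.37
eef_pos: [0.4892, 0.0681, 0.148]
tool_rot: [-0.0, 0.995, -0.099, 0.0]
contact_force: [5.1, 1.4, -6.0]
gripper_width: 0.101
```

```bash
python3 - <<'E'
from h import *
from station import bot
o=bot.get_obs();c=bot.read_camera("scene");cv2.imwrite("pics/scene10.png",c["frame"][100:300,150:550,::-1].repeat(2,0).repeat(2,1)[:, :800])
c=bot.read_camera("wrist");cv2.imwrite("pics/wrist10.png",c["frame"][:,:,::-1])
print(o["eef_pos"],o["contact_force"],o["gripper_width"])
E
```

```text
[0.48915143 0.06808304 0.14804163] [ 5.13676206  1.38529218 -5.95231519] 0.1009582018094494
```

View pics/scene10.png

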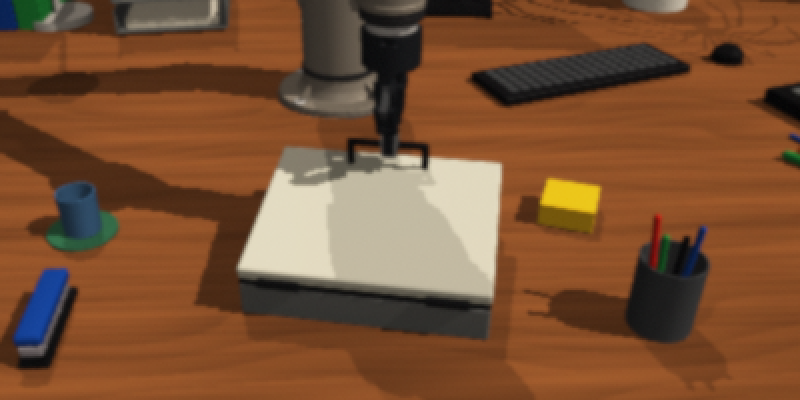

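View pics/wrist10.png

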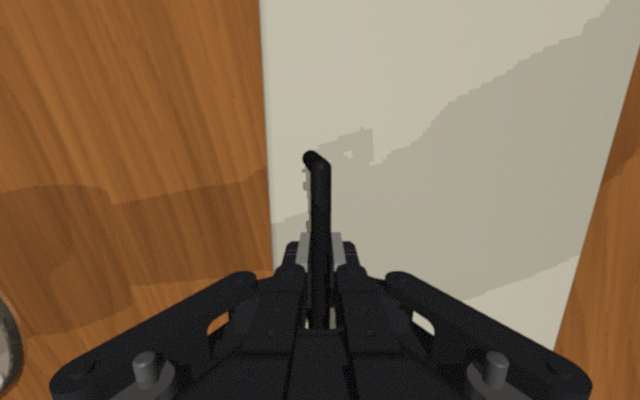

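The lid is up about 10 degrees and the bar is well held between the pads (bar at column 320). The cup is still standing on the coaster at crop position (78,210). I'll continue along the arc.

Emit:
step_arm:
  targets:
    - [3, 0, -7, 0, 1]
    - [6.5, 0, -14, 0, 1]
    - [10.4, 0, -20.7, 0, 1]
    - [14.5, 0, -27.5, 0, 1]
    - [18.5, 0, -34, 0, 1]
    - [23, 0, -40.2, 0, 1]
    - [27.5, 0, -46.5, 0, 1]
    - [32.5, 0, -52.5, 0, 1]
    - [37.5, 0, -58.2, 0, 1]
    - [43, 0, -64, 0, 1]
    - [48.3, 0, -69.3, 0, 1]
    - [53.9, 0, -74.7, 0, 1]
    - [59.7, 0, -79.8, 0, 1]
    - [65.7, 0, -84.6, 0, 1]
    - [69, 0, -87, 0, 1]
    - [72, 0, -89.3, 0, 1]
    - [72, 0, -89.3, 0, 1]
    - [72, 0, -89.3, 0, 1]
    - [72, 0, -89.3, 0, 1]
    - [72, 0, -89.3, 0, 1]

```text
t: 17.13
eef_pos: [0.5579, 0.0543, 0.2387]
tool_rot: [0.001, 0.995, -0.099, -0.002]
contact_force: [-11.6, 0.7, 12.4]
gripper_width: 0.099
```

```bash
python3 - <<'E'
from h import *
from station import bot
o=bot.get_obs();print(o["eef_pos"],o["contact_force"],o["gripper_width"])
s=np.array([.571,.0493]);ex=np.array([np.cos(np.radians(-11.4)),np.sin(np.radians(-11.4))])
for n in ["scene","top","wrist"]:
    c=bot.read_camera(n);cv2.imwrite(f"pics/{n}11.png",c["frame"][:,:,::-1])
    P=cloud(c);fr=c["frame"].astype(int);hsv=cv2.cvtColor(c["frame"],cv2.COLOR_RGB2HSV)
    lx=(P[...,:2]-s)@ex; ly=(P[...,:2]-s)@np.array([-ex[1],ex[0]]);z=P[...,2]
    m=(abs(ly)<.145)&(lx>-.10)&(lx<.12)&(z>.08)&(z<.28)&(hsv[...,1]<60)&(fr.max(-1)>120)
    if m.sum()<50: print(n,"few");continue
    a,b=lx[m],z[m]
    for _ in range(5):
        k=np.polyfit(a,b,1); r=abs(b-np.polyval(k,a)); g=r<max(.004,1.5*np.median(r)); a,b=a[g],b[g]
    print(n,m.sum(),len(a),"angle",np.degrees(np.arctan(-k[0])),"z at hinge",np.polyval(k,.12))
    if n=="scene":
        H,S=hsv[...,0],hsv[...,1]
        for nm,mm in [("cup",(H>95)&(H<125)&(S>90)&(np.hypot(P[...,0]-.473,P[...,1]+.367)<.08)&(z>.01)),("notes",(H>20)&(H<35)&(S>150)&(z>.02)&(abs(P[...,1]-.33)<.08)),("stapler",(z>.02)&(z<.08)&(abs(P[...,1]+.345)<.06)&(abs(P[...,0]-.69)<.1)),("pot",(z>.05)&(abs(P[...,1]-.37)<.07)&(abs(P[...,0]-.69)<.1))]: print(nm,np.median(P[mm],0),P[mm].max(0))
print(bot.get_obs()["t"])
E
```

```text
[0.55791371 0.05426778 0.23873099] [-11.57411329   0.66044353  12.42636696] 0.09944967078136631
scene 9229 8820 angle 39.08912644657648 z at hinge 0.07475315603181319
cup [ 0.49325706 -0.36059026  0.04471223] [ 0.50412681 -0.33854948  0.06663159]
notes [0.46635675 0.32800248 0.03213674] [0.70849269 0.37642465 0.13596064]
stapler [ 0.70393702 -0.34273044  0.04438965] [ 0.75256613 -0.32906204  0.04801038]
pot [0.70806632 0.37335893 0.08234229] [0.73101245 0.41628201 0.13818467]
top 3211 2737 angle 39.042418985126936 z at hinge 0.07485743357450289
wrist 55940 52909 angle 39.15385155252391 z at hinge 0.07624422348900829
17.2833
```

View pics/scene11.png

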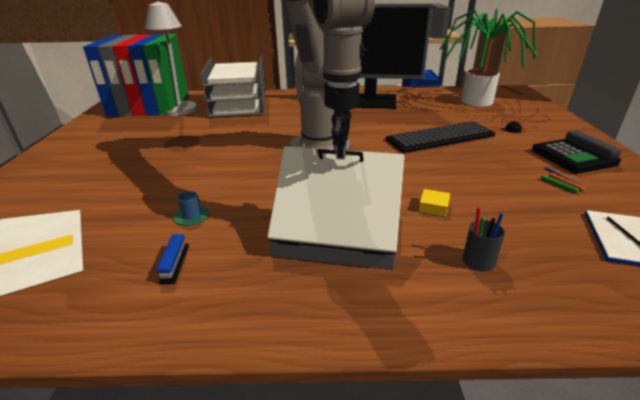

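View pics/wrist11.png

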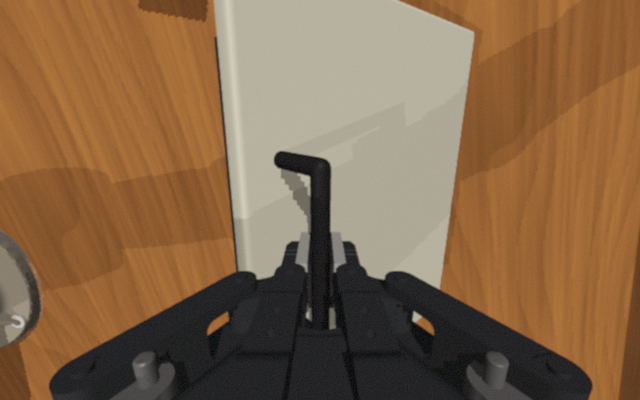

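The lid reads about 39 degrees in all three views, and the bar is still between the pads. I'll relax the roughly 17 N radial push by a millimetre or so, then let it settle.

Emit:
step_arm:
  targets:
    - [-0.5, 0, -0.8, 0, 1]
    - [-0.8, 0, -1.5, 0, 1]
    - [-0.8, 0, -1.5, 0, 1]
    - [-0.8, 0, -1.5, 0, 1]
    - [-0.8, 0, -1.5, 0, 1]
    - [-0.8, 0, -1.5, 0, 1]
    - [-0.8, 0, -1.5, 0, 1]
    - [-0.8, 0, -1.5, 0, 1]
    - [-0.8, 0, -1.5, 0, 1]
    - [-0.8, 0, -1.5, 0, 1]
    - [-0.8, 0, -1.5, 0, 1]
    - [-0.8, 0, -1.5, 0, 1]

```text
t: 18.28
eef_pos: [0.5584, 0.0541, 0.2393]
tool_rot: [0.0, 0.995, -0.099, -0.001]
contact_force: [-6.4, 0.4, 3.9]
gripper_width: 0.096
```

```bash
python3 - <<'E'
from h import *
from station import bot
o=bot.get_obs();print(o["t"],o["eef_pos"],o["contact_force"],o["gripper_width"],abs(o["joint_vel"]).max())
s=np.array([.571,.0493]);ex=np.array([np.cos(np.radians(-11.4)),np.sin(np.radians(-11.4))])
for n in ["scene","wrist"]:
    c=bot.read_camera(n)
    P=cloud(c);hsv=cv2.cvtColor(c["frame"],cv2.COLOR_RGB2HSV)
    lx=(P[...,:2]-s)@ex; ly=(P[...,:2]-s)@np.array([-ex[1],ex[0]]);z=P[...,2]
    m=(abs(ly)<.145)&(lx>-.10)&(lx<.12)&(z>.08)&(z<.28)&(hsv[...,1]<60)&(hsv[...,2]>120)
    a,b=lx[m],z[m]
    for _ in range(5):
        k=np.polyfit(a,b,1); r=abs(b-np.polyval(k,a)); g=r<max(.004,1.5*np.median(r)); a,b=a[g],b[g]
    print(n,"angle",np.degrees(np.arctan(-k[0])))
E
```

```text
18.2833 [0.55841951 0.05411488 0.23927929] [-6.38260743  0.37538572  3.94551683] 0.0962705348164054 0.0009573003281640785
scene angle 39.30968914366352
wrist angle 39.36085091463408
```

The lid is steady at 39.3°, the forces are low, and the cup and the other items haven't moved. I'm handing in.

```bash
python3 -c "
from station import bot
print(bot.hand_in())"
```

```text
the job is handed in; nothing more can be done
None
```

The cup is on the coaster and the scanner lid is held open at about 39.3°. The job was handed in at about 18.4 s of the 51 s allowed.

- **Cup:** I gripped it at 22 N and set it down until light contact (about 6 N). After release the wrist camera put it about 1 mm from the coaster's centre, upright. A later scene picture still showed it standing there.
- **Lid:** I took the handle bar at 45 N and raised it along its arc. The scene, top and wrist cameras gave 39.0–39.2°. After I eased off a roughly 17 N push towards the hinge, the scene and wrist cameras gave 39.3–39.4°, with the arm still and about 7.5 N left at the wrist. The gripper still holds the bar.
- **Other items:** The scene camera's readings for the note block, stapler and pen pot matched those from before the move to within about 1 mm.
- **Disagreements:** The scene camera placed the coaster about 10 mm further out in x than the top camera did. The wrist camera agreed with the top camera to about 3 mm, so I used the wrist values. The gripper opening on the 10 mm bar read about 8 mm, but the pictures show the bar properly between the pads.

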